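# Build up the sieve stack on the shaker

### The arm

A 6-joint arm with a two-finger parallel gripper is mounted at the origin on a cart in front of the work surface, level with it; the furniture and walls round the work are solid. World frame = base frame: x ahead of the robot, y to its left, z up, the work surface at z = 0. Lengths are in mm, angles in rad, forces in N, time in s.
With the tool pointing down it reaches from about 250 to 775 mm from the base axis. Payload 8.9 kg.
Tool frame: the origin (TCP) lies midway between the tips of the shut fingers; the grasp point (between the pads) lies 19 mm behind it; z points along the fingers, y is the line along which they close (so a half turn about z gives the same grasp; the last joint's range is limited). The gripper opens to 85 mm and grips with 20 to 120 N. Pads are 22 mm wide; open, the fingers measure 114 mm over their backs; the gripper's body (76 mm by 85 mm) begins 54 mm behind the grasp point. The pads swing forward as they close: fully open they stand 13 mm farther back than shut.
Start: joints at [-1.281, 0.291, -0.153, 1.127, 0, 1.431], TCP at [218.286, -477.467, 231.305] pointing down, gripper open.
Joint ranges: [-2.52, 2.52], [-0.91, 1.74], [-1.3, 1.37], [-1.96, 2.02], [-1.52, 1.47], [-3.14, 3.14]. Speed limits (rad/s): [2.22, 2.22, 2.79, 3.14, 3.14, 3.14].

### API

Orientations are given as a unit quaternion [x, y, z, w].
In Python, from bench import env gives the robot as it stands. The module is installed in compiled form; this text tells all that it offers.
- The arm moves only by the tool apply_moves, never from a script. Its argument "motion" is a list that holds one entry, the list of rows, each a list of 4 numbers: the shift along the tool's x, y, z in cm, then the turn about the tool's z in degrees. A call has 1 to 5 rows; each row shifts and turns the commanded pose from where the row before left it, along the tool's axes as they then stand; what a row does not reach is not made up. A row lasts 1/12 s, in which the tool goes at most 41.7 mm and 7.16 degrees, less where a joint would pass 70% of its speed; a pose out of reach is approached as far as the arm can. A call is refused whole if a number of a shift passes 4.17 or a number of a turn 7.16, either way. A call with a gripper value outside its range is refused whole. "fingers" is the opening, from -1 (shut) to 1 (fully open), set as the call begins (left out, the last holds). The fingers move at their own pace and stop on an object; the grip force is fixed at half the most. Time passes only in rows, so rows that do not move let the fingers close. It gives the time, the measured TCP pose, the force, the opening and the grip force at its end, in the units of the state.
- env.get_obs(): the state, without advancing time (a new reading comes with each control period).
- env.read_camera(name): name is "scene" or "top" or "wrist"; returns (picture, depth): 480x640x3 uint8, red, green, blue; 480x640 float32, mm along the optical axis (not along the pixel's ray), 0 where there is no reading.
- env.camera_model(name): a dict with "mtx" (3x3 intrinsics, pixels), "R" (3x3) and "t" (3): a world point X has camera coordinates R X + t; the wrist camera has in their place "tool_from_camera" (4x4, takes a point from camera to tool coordinates, whose origin is the TCP and whose axes are the flange's). Camera axes: x right, y down, z forward; pixel columns grow to the right and rows downward; lengths in mm; the calibration is good to about 2 mm. A picture is of the moment at which its call begins: read the wrist's pose just before it. camera_model takes no time and is no camera call.
- env.job_done(): hands the job in; it is judged then, once.
The state is a dict: "time": time; "joints": joint angles; "qvel": joint speeds; "joint_efforts": joint torques, N m; "tcp_pos": TCP position; "orientation": TCP orientation; "contact_force": force on the tool from outside, world axes, zero at the start; "ft_torque": the same for the moment, N m; "opening": opening from 0.0 (shut) to 1.0 (fully open); "grip_force": force on a finger pad.
Only numpy, scipy, OpenCV 4.12 (cv2) and the standard library are available. Lean on these libraries where they do the work, as an engineer would, in place of code of your own. Each camera call takes 0.05 s, during which the arm holds its last target. There are 200 camera calls.

### The job

Build up the small test-sieve stack on the shaker base: first the receiver pan with the closed floor in the base, then the shallow fine-mesh sieve, then the deep coarse-mesh sieve, and the lid with the black knob on top. Seat every part fully home and level in the one below, let go of it, and leave the jars, the tube and the spatulas behind the work where they are.

Things in the scene. Friction and masses are not known exactly. Their poses are not given: they have to be found in the camera images.
- shaker_base: Fixed sieve-shaker base: grey round housing 110 mm across, 22 mm high, a small black control box with a dial (22 x 40 x 17 mm) on its own -x side, and on top a black round collar, 72 mm outside, 55 mm bore, 12 mm deep, its rim 34 mm above the worktop. Origin: centre of the underside, z up. Place and yaw vary.
- seat (a point): Centre of the base collar's mouth, at rim height (34 mm above the worktop). The receiver pan's shoulder rests at this height when it is home, so the pan's origin is then 9 mm below this point.
- receiver_pan: Receiver pan: bright steel, closed smooth floor. Body: upright cylinder, 62 mm outside, 3.5 mm wall, open top, rim 51 mm over origin. Origin: centre of the foot's underside, z up. Foot: 9 mm high plug tapering from 52 to 42 mm across, drops into the 55 mm bore below till the shoulder (9 mm over origin) meets the rim. Goes in the base collar. The fine sieve, home in it, has its origin 42 mm above this one.
- fine_sieve: Fine sieve, the shallow one: steel, dense wire mesh (3.6 mm pitch) at shoulder height. Body: upright cylinder, 62 mm outside, 3.5 mm wall, open top, rim 43 mm over origin. Origin: centre of the foot's underside, z up. Foot: 9 mm high plug tapering from 52 to 42 mm across, drops into the 55 mm bore below till the shoulder (9 mm over origin) meets the rim. Goes on the pan. The coarse sieve, home in it, has its origin 34 mm above this one.
- coarse_sieve: Coarse sieve, the deepest frame: steel, open wire grid (10.5 mm pitch) at shoulder height. Body: upright cylinder, 62 mm outside, 3.5 mm wall, open top, rim 59 mm over origin. Origin: centre of the foot's underside, z up. Foot: 9 mm high plug tapering from 52 to 42 mm across, drops into the 55 mm bore below till the shoulder (9 mm over origin) meets the rim. Goes on the fine sieve. The lid, home in it, has its origin 50 mm above this one.
- sieve_lid: Lid: steel disc 62 mm across, 6 mm thick (9 to 15 mm over origin), with a black upright round knob, 26 mm across, from 15 to 47 mm over origin, to grip it by. Origin: centre of the foot's underside, z up. Foot: 9 mm high plug tapering from 52 to 42 mm across, drops into the 55 mm bore below till the shoulder (9 mm over origin) meets the rim. Goes on the coarse sieve.
- spatula_b: Steel spatula with a black handle, 163 mm long, 18 mm wide, 11 mm high, lying flat behind the work, the right-hand and shorter of two spatulas. Origin: underside below its middle. A bystander: leave it where it lies.
- cream_tube: Cream tube lying flat behind the work, about 54 x 169 x 36 mm, with a red cap. Origin: centre of its underside. A bystander: leave it where it lies.
- jar_d: Closed white cream jar, 57 mm in diameter, 42 mm high, upright behind the work, the nearest to the robot of a group of four jars. Origin: centre of its underside. A bystander: leave it where it lies.
Mind the look-alikes: they are no part of the job. Leave any green or purple look-alike of the sieve_lid alone.

How it is judged (in metres and radians):
At the end, for the whole second after the job is handed in: On the shaker base stand, from the bottom up, receiver pan, fine sieve, coarse sieve and lid, each home in the part below it: its axis within 4 mm of that part's axis, its height within 3 mm of fully seated, within 0.06 rad of upright, and all released and at rest (horizontal distance between receiver_pan and seat below 0.004 m and z of receiver_pan in the frame of seat between -0.012 and -0.006 m and angle between each of receiver_pan, fine_sieve, coarse_sieve, sieve_lid's own z axis and vertical below 0.06 rad and linear speed of each of receiver_pan, fine_sieve, coarse_sieve, sieve_lid below 0.02 m/s and angular speed of each of receiver_pan, fine_sieve, coarse_sieve, sieve_lid below 0.2 rad/s and horizontal distance between fine_sieve and receiver_pan below 0.004 m and z of fine_sieve in the frame of receiver_pan between 0.039 and 0.045 m and horizontal distance between coarse_sieve and fine_sieve below 0.004 m and z of coarse_sieve in the frame of fine_sieve between 0.031 and 0.037 m and horizontal distance between sieve_lid and coarse_sieve below 0.004 m and z of sieve_lid in the frame of coarse_sieve between 0.047 and 0.053 m); the robot touches nothing.
It fails at once if a bystander (spatula, tube or jar) is shoved more than 30 mm (distance of any of spatula_b, cream_tube, jar_d from where it was at the start of the episode above 0.03 m).
It also fails if it takes over 144 s, if anything falls off the work surface, if the arm or the gripper's body presses on something with over 40 N, if the wrist force passes 120 N, or if a joint passes its speed limit or range.

## Working session

There is one attempt and no reset: what is moved stays moved. The work goes in short steps, Python scripts to look and compute and a tool call to move; the robot and the scene stay as the last step left them, time stands still between calls to the robot, and variables do not carry over. Pictures are saved under pics/ and viewed, at most 14 in all, crops included, and the job is handed in when it is done.

Besides the shell and the picture viewer there is one more tool, called by a JSON object that holds its "api" and its "payload". apply_moves: Moves the arm, as the interface text tells. Its arguments: {"type":"object","properties":{"motion":{"type":"array","items":{"type":"array","items":{"type":"array","items":{"type":"number"}}}},"fingers":{"type":"number"}},"required":["motion"]}

```bash
mkdir -p pics; cat > h.py <<'E'
import numpy as np, cv2
from bench import env
def grab(name,fn=None):
    o=env.get_obs(); p,d=env.read_camera(name)
    if fn: cv2.imwrite('pics/'+fn,cv2.cvtColor(p,cv2.COLOR_RGB2BGR))
    return o,p,d
from scipy.spatial.transform import Rotation as Ro
def cam(name,o=None):
    m=env.camera_model(name); K=np.array(m['mtx'])
    if name!='wrist': 
        R=np.array(m['R']);t=np.array(m['t']); return K,R.T,-R.T@t
    T=np.array(m['tool_from_camera']); W=np.eye(4); W[:3,:3]=Ro.from_quat(o['orientation']).as_matrix(); W[:3,3]=o['tcp_pos']
    C=W@T; return K,C[:3,:3],C[:3,3]
def cloud(name,d,o=None):
    K,R,c=cam(name,o); v,u=np.mgrid[:480,:640]
    P=np.stack([(u-K[0,2])/K[0,0]*d,(v-K[1,2])/K[1,1]*d,d],-1)
    X=P@R.T+c; X[d==0]=np.nan; return X
def ray(name,u,v,z,o=None):
    K,R,c=cam(name,o); r=R@np.linalg.solve(K,[u,v,1]); return c+r*(z-c[2])/r[2]
E
python3 - <<'E'
from h import *
o,p,d=grab('scene','s0.png'); o,p,d=grab('top','t0.png')
print({k:np.round(v,3) for k,v in o.items()})
for n in('scene','top'):
    K,R,c=cam(n);print(n,K.tolist(),R.round(3).tolist(),c.round(1))
print(env.camera_model('wrist'))
E
```

```text
{'time': np.float64(0.05), 'joints': array([-1.281,  0.291, -0.154,  1.127, -0.   ,  1.431]), 'qvel': array([ 0.   , -0.001,  0.002,  0.001, -0.002, -0.001]), 'joint_efforts': array([ 2.0000e-03, -5.3849e+01,  3.3228e+01,  9.0000e-03, -0.0000e+00,
       -0.0000e+00]), 'tcp_pos': array([ 218.19 , -477.055,  230.753]), 'orientation': array([ 0.977,  0.213, -0.   , -0.001]), 'contact_force': array([0.085, 0.92 , 0.41 ]), 'ft_torque': array([-0.002, -0.048, -0.01 ]), 'grip_force': np.float64(0.0), 'opening': np.float64(0.998)}
scene [[578.7680513430321, 0.0, 316.9360139338067], [0.0, 578.7680513430321, 244.4169713177201], [0.0, 0.0, 1.0]] [[-0.825, -0.333, 0.457], [-0.565, 0.458, -0.686], [0.02, -0.824, -0.566]] [-113.2 1011.8  883.6]
top [[495.2069246119401, 0.0, 314.10297183244796], [0.0, 495.2069246119401, 232.62602086242273], [0.0, 0.0, 1.0]] [[0.008, -0.988, 0.152], [-1.0, -0.006, 0.01], [-0.009, -0.152, -0.988]] [ 4.0010e+02 -5.0000e-01  1.2525e+03]
{'mtx': array([[429.21539961,   0.        , 319.23276984],
       [  0.        , 429.21539961, 239.17346451],
       [  0.        ,   0.        ,   1.        ]]), 'tool_from_camera': array([[-2.97836635e-04, -9.53924375e-01, -3.00046992e-01,
         7.66505216e+01],
       [ 9.99999533e-01, -5.59846679e-04,  7.87259675e-04,
        -4.41322681e-01],
       [-9.18966506e-04, -3.00046617e-01,  9.53924097e-01,
        -1.43312474e+02],
       [ 0.00000000e+00,  0.00000000e+00,  0.00000000e+00,
         1.00000000e+00]])}
```

View pics/t0.png

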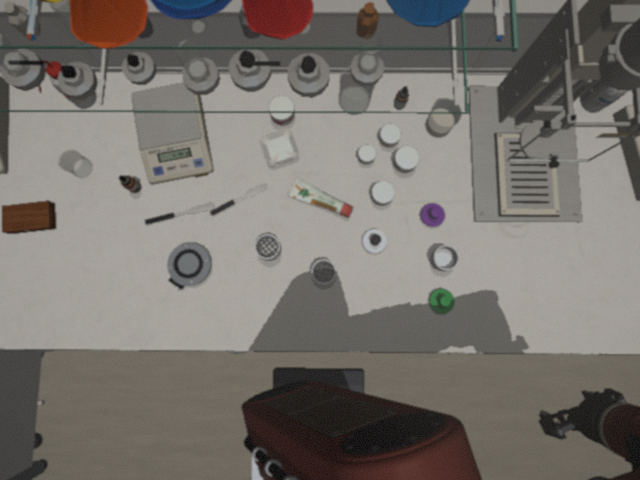

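View pics/s0.png

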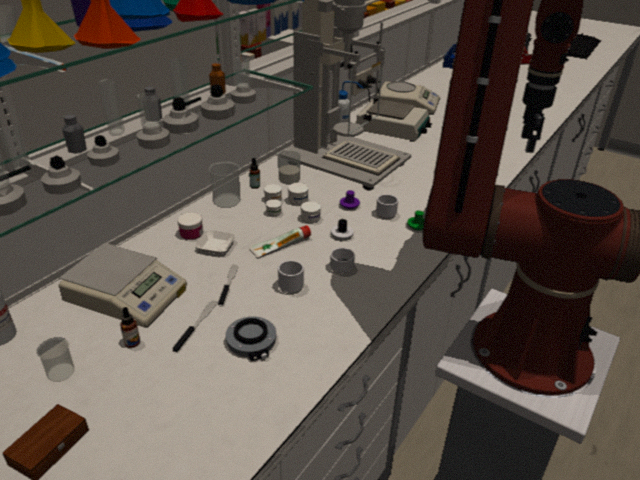

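```bash
python3 - <<'E'
from h import *
o,p,d=grab('top'); X=cloud('top',d)
o,ps,ds=grab('scene'); Xs=cloud('scene',ds)
for n,(u,v) in dict(base=(189,263),coarse=(268,246),fine=(322,271),lid=(374,240),pan=(444,257),purple=(432,214),green=(441,300),jard=(382,193),tube=(320,198)).items():
    g=ray('top',u,v,40); r=70 if n=='base' else 45
    out=[]
    for C in (X,Xs):
        Q=C.reshape(-1,3); Q=Q[np.isfinite(Q[:,0])]
        Q=Q[(np.hypot(*(Q-g)[:,:2].T)<r)&(Q[:,2]>12)&(Q[:,2]<120)]
        if len(Q)<5: out+=['none'];continue
        zt=np.percentile(Q[:,2],97); T=Q[Q[:,2]>zt-8]
        c,rad=cv2.minEnclosingCircle(T[:,:2].astype(np.float32))
        out+=[np.round([*c,rad,zt,len(T)],1).tolist()]
    print(n,out)
c=cv2.cvtColor(p,cv2.COLOR_RGB2BGR)[190:320,150:470]
cv2.imwrite('pics/c0.png',cv2.resize(c,None,fx=2.5,fy=2.5,interpolation=cv2.INTER_CUBIC))
E
```

```text
base [[512.0, 322.2, 50.0, 36.3, 294.0], [509.4, 330.5, 38.8, 36.0, 367.0]]
coarse [[549.8, 125.2, 30.7, 62.0, 117.0], [546.6, 128.9, 34.1, 59.9, 176.0]]
fine [[491.0, -12.6, 30.7, 46.2, 107.0], [490.4, -9.1, 34.8, 45.3, 148.0]]
lid [[571.3, -140.1, 12.9, 49.2, 86.0], [569.7, -134.4, 16.6, 49.1, 52.0]]
pan [[526.7, -310.7, 31.4, 53.4, 122.0], [528.5, -304.0, 34.8, 52.8, 108.0]]
purple [[639.8, -288.2, 13.8, 49.2, 88.0], [636.4, -286.6, 18.2, 49.4, 40.0]]
green [[422.5, -305.3, 13.2, 48.6, 91.0], [426.0, -299.1, 17.4, 49.0, 52.0]]
jard [[691.8, -159.5, 28.9, 46.1, 384.0], [692.4, -153.6, 33.3, 45.8, 183.0]]
tube [[668.0, -21.2, 25.7, 32.2, 149.0], [664.4, -20.6, 24.4, 34.0, 89.0]]
```

View pics/c0.png

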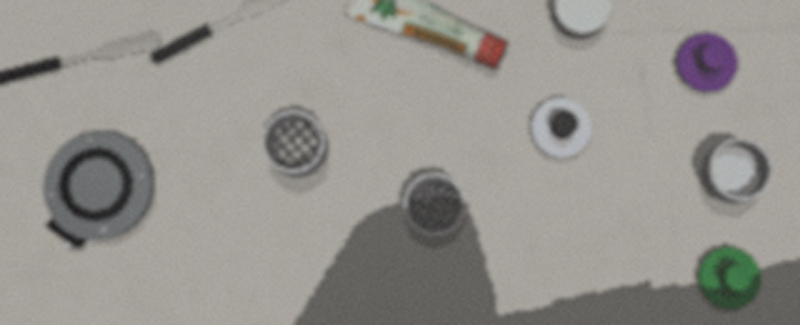

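The pan (closed bright floor) is at top-view pixel (444,257), the fine sieve at (322,271), the coarse sieve at (268,246), the lid (steel with a black knob) at (374,240), and the base at (189,263). The green (441,300) and purple (432,214) knobs are look-alikes of the lid by colour, so I leave them alone. The measured rim heights of 53, 46, 62 and 49 mm match the text (51, 43, 59, 47). Next I turn the tool so its x lies along world y, then go over the pan.

{"api": "apply_moves", "payload": {"motion": [[[0, 0, 0, -6.54], [0, 0, 0, -6.54], [0, 0, 0, -6.54], [0, 0, 0, -6.54], [0, 0, 0, -6.54]]], "fingers": 1}}

```text
time: 0.62
tcp_pos: [218.2, -477.3, 231.1]
orientation: [0.876, 0.482, 0.0, -0.0]
contact_force: [-0.4, -1.3, -0.0]
opening: 1.001
grip_force: 0.0
```

{"api": "apply_moves", "payload": {"motion": [[[0, 0, 0, -6.54], [0, 0, 0, -6.54], [0, 0, 0, -6.54], [0, 0, 0, -6.54], [0, 0, 0, -6.54]]]}}

```text
time: 1.03
tcp_pos: [218.2, -477.3, 231.1]
orientation: [0.705, 0.709, 0.0, -0.0]
contact_force: [-1.3, 0.3, -0.9]
opening: 1.003
grip_force: 0.0
```

{"api": "apply_moves", "payload": {"motion": [[[1.7, 3.1, 0, 0], [1.7, 3.1, 0, 0], [1.7, 3.1, 0, 0], [1.7, 3.1, 0, 0], [1.7, 3.1, 0, 0]]]}}

```text
time: 1.45
tcp_pos: [374.5, -391.5, 231.2]
orientation: [0.707, 0.707, 0.0, -0.0]
contact_force: [0.3, -1.0, -0.0]
opening: 1.003
grip_force: 0.0
```

{"api": "apply_moves", "payload": {"motion": [[[1.7, 3.1, 0, 0], [1.7, 3.1, 0, 0], [1.7, 3.1, 0, 0], [1.7, 3.1, 0, 0], [1.7, 3.1, 0, 0]]]}}

```text
time: 1.87
tcp_pos: [529.7, -306.4, 231.1]
orientation: [0.707, 0.707, -0.0, -0.0]
contact_force: [0.0, -0.5, 0.9]
opening: 0.999
grip_force: 0.0
```

{"api": "apply_moves", "payload": {"motion": [[[0, 0, 0, 0], [0, 0, 0, 0]]]}}

```text
time: 2.03
tcp_pos: [529.5, -306.3, 230.6]
orientation: [0.706, 0.708, -0.0, -0.0]
contact_force: [-0.1, 0.1, -0.4]
opening: 0.994
grip_force: 0.0
```

```bash
cat >> h.py <<'E'
from scipy.optimize import least_squares
def fitc(T,R):
    f=lambda c:np.hypot(T[:,0]-c[0],T[:,1]-c[1])-c[2]
    s=least_squares(f,[*np.median(T[:,:2],0),R],loss='soft_l1',f_scale=1.0); return s.x,np.sqrt(np.median(s.fun**2))
def wrist(g,zr,R,fn=None,rin=0,tol=4,rmax=None):
    """points near rim height zr around g; circle of mid-radius R"""
    o,p,d=grab('wrist',fn); X=cloud('wrist',d,o); Q=X.reshape(-1,3); Q=Q[np.isfinite(Q[:,0])]
    rr=np.hypot(Q[:,0]-g[0],Q[:,1]-g[1]); N=Q[rr<(rmax or R+12)]
    T=N[(abs(N[:,2]-zr)<tol)&(np.hypot(N[:,0]-g[0],N[:,1]-g[1])>rin)]
    c,e=fitc(T,R); print('tcp',np.round(o['tcp_pos'],1),'n',len(T),'circle',c.round(1),'err',round(e,2),'z med',np.median(T[:,2]).round(1),'bbox mid',((T.max(0)+T.min(0))/2).round(1),'span',(T.max(0)-T.min(0)).round(1))
    return o,p,d,X,c
E
python3 - <<'E'
from h import *
wrist((527,-307),51,29.25,'w1.png')
E
```

```text
tcp [ 529.5 -306.3  230.6] n 1178 circle [ 526.5 -308.7   28.9] err 0.92 z med 51.5 bbox mid [ 526.4 -308.8   50.3] span [61.3 61.2  6.6]
```

View pics/w1.png

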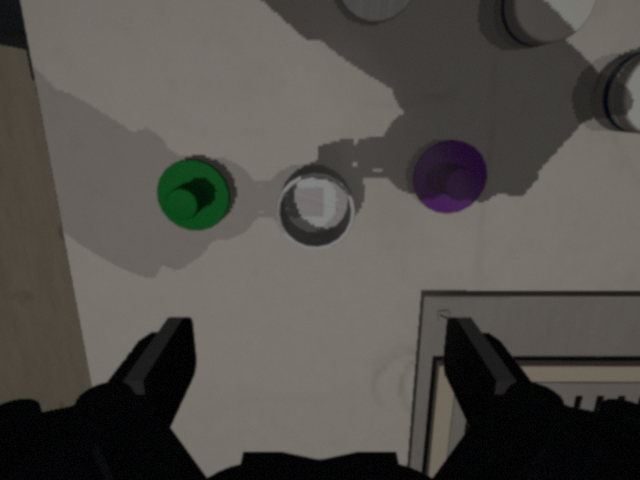

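The picture shows the pan at pixel (316,207) between the green knob (193,194) and the purple one (450,175). The rim fit gives (526.5, -308.7) with the rim at 51 mm, matching the text. I go down and grip it.

{"api": "apply_moves", "payload": {"motion": [[[-0.24, -0.3, 3.2, 0], [0, 0, 4, 0], [0, 0, 4, 0], [0, 0, 4, 0], [0, 0, 2, 0]]]}}

```text
time: 2.5
tcp_pos: [521.8, -309.4, 55.0]
orientation: [0.708, 0.706, -0.001, -0.003]
contact_force: [-0.6, 1.2, 0.0]
opening: 1.001
grip_force: 0.0
```

{"api": "apply_moves", "payload": {"motion": [[[0, 0, 2, 0], [0, 0, 2, 0], [0, 0, 0.86, 0], [0, 0, 0, 0]]]}}

```text
time: 2.83
tcp_pos: [523.2, -309.9, 9.0]
orientation: [0.708, 0.706, -0.0, -0.002]
contact_force: [0.0, 0.2, 0.2]
opening: 1.0
grip_force: 0.0
```

{"api": "apply_moves", "payload": {"motion": [[[0, 0, 0, 0], [0, 0, 0, 0], [0, 0, 0, 0], [0, 0, 0, 0], [0, 0, 0, 0]]], "fingers": -1}}

```text
time: 3.25
tcp_pos: [526.2, -311.0, 12.6]
orientation: [0.707, 0.707, -0.0, 0.001]
contact_force: [-2.1, 0.1, 7.0]
opening: 0.703
grip_force: 65.4
```

{"api": "apply_moves", "payload": {"motion": [[[0, 0, 0, 0], [0, 0, 0, 0], [0, 0, 0, 0], [0, 0, 0, 0], [0, 0, 0, 0]]]}}

```text
time: 3.67
tcp_pos: [526.2, -311.0, 12.6]
orientation: [0.707, 0.707, -0.0, 0.001]
contact_force: [-1.4, -0.6, 7.7]
opening: 0.7
grip_force: 65.4
```

{"api": "apply_moves", "payload": {"motion": [[[0, 0, -1.5, 0], [0, 0, -3.5, 0], [0, 0, -4, 0], [0, 0, -4, 0], [0, 0, -4, 0]]]}}

```text
time: 4.08
tcp_pos: [525.1, -309.8, 183.4]
orientation: [0.707, 0.707, 0.0, 0.0]
contact_force: [1.2, -1.4, -2.8]
opening: 0.699
grip_force: 65.6
```

{"api": "apply_moves", "payload": {"motion": [[[3, -0.1, 0, 0], [4, -0.1, 0, 0], [4, -0.1, 0, 0], [4, -0.1, 0, 0], [4, -0.1, 0, 0]]]}}

```text
time: 4.5
tcp_pos: [520.2, -118.5, 181.6]
orientation: [0.707, 0.707, 0.0, 0.001]
contact_force: [1.6, -0.1, -2.0]
opening: 0.701
grip_force: 65.7
```

{"api": "apply_moves", "payload": {"motion": [[[4, -0.1, 0, 0], [4, -0.1, 0, 0], [4, -0.1, 0, 0], [4, -0.1, 0, 0], [4, -0.1, 0, 0]]]}}

```text
time: 4.92
tcp_pos: [515.3, 81.9, 181.7]
orientation: [0.707, 0.707, 0.001, 0.0]
contact_force: [1.3, -0.3, -2.5]
opening: 0.703
grip_force: 65.7
```

{"api": "apply_moves", "payload": {"motion": [[[4, -0.1, 0, 0], [4, -0.1, 0, 0], [4, -0.1, 0, 0], [3, -0.1, 0, 0], [2, -0.1, 0, 0]]]}}

```text
time: 5.33
tcp_pos: [510.3, 253.2, 181.5]
orientation: [0.706, 0.708, 0.001, 0.0]
contact_force: [-0.5, 0.1, -2.4]
opening: 0.7
grip_force: 65.7
```

{"api": "apply_moves", "payload": {"motion": [[[0, 0, 0, 0], [0, 0, 0, 0], [0, 0, 0, 0]]]}}

```text
time: 5.58
tcp_pos: [510.6, 249.5, 181.0]
orientation: [0.707, 0.707, -0.0, 0.0]
contact_force: [0.9, -0.1, -2.1]
opening: 0.699
grip_force: 65.7
```

```bash
python3 - <<'E'
from h import *
o,p,d,X,c=wrist((510,326),34,31.75,'w2.png',rin=20,rmax=45)
# held pan: rim circle near tcp
t=o['tcp_pos']; Q=X.reshape(-1,3);Q=Q[np.isfinite(Q[:,0])]
Q=Q[(np.hypot(Q[:,0]-t[0],Q[:,1]-t[1])<45)]; print(np.percentile(Q[:,2]-t[2],[2,50,90,98]))
for lo in (30,35,40):
    T=Q[(abs(Q[:,2]-t[2]-lo)<3)]
    if len(T)>20: print(lo,len(T),((T.max(0)+T.min(0))/2-t).round(1),(T.max(0)-T.min(0)).round(1))
E
```

```text
tcp [510.6 249.5 181. ] n 4276 circle [508.9 325.8  31.5] err 2.14 z med 34.5 bbox mid [508.9 325.9  33.7] span [72.  71.2  7.3]
[-181.25899816   30.6213877    78.56374591   84.71656524]
30 4940 [-0.4  3.1 30. ] [87.4 60.3  6. ]
35 5841 [-0.4  3.1 35. ] [87.4 60.3  6. ]
40 8218 [-0.6  3.3 40. ] [86.3 60.   6. ]
```

View pics/w2.png

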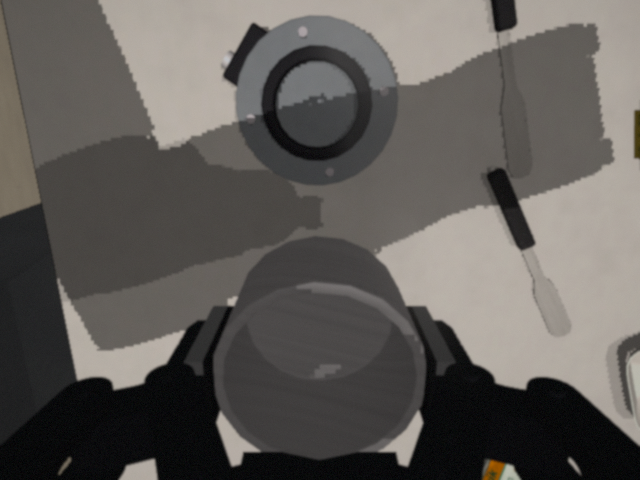

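The collar is at pixel (317,103), centred at (508.9, 325.8), with its rim at 34 mm. The held pan is at (320,365). I fit its rim relative to the TCP.

```bash
cat >> h.py <<'E'
def held(lo=20,hi=60,fn=None):
    "rim of held part relative to the TCP (world axes): highest points in the disc away from the fingers"
    o,p,d=grab('wrist',fn); X=cloud('wrist',d,o)-np.array(o['tcp_pos']); Q=X.reshape(-1,3);Q=Q[np.isfinite(Q[:,0])]
    Q=Q[(np.hypot(Q[:,0],Q[:,1])<42)&(abs(Q[:,0])<24)&(Q[:,2]>lo)&(Q[:,2]<hi)]
    F=Q[Q[:,1]>15]; N=Q[Q[:,1]<-15]; zf=np.percentile(F[:,2],98); T=Q[(Q[:,2]>zf-4)&(abs(Q[:,1])>12)&(Q[:,2]<zf+3)]
    f=lambda c:np.hypot(T[:,0]-c[0],T[:,1]-c[1])-29.25
    s=least_squares(f,[0,0],loss='soft_l1'); print('held rim z',zf.round(1),'near z',np.percentile(N[:,2],[50,90,98]).round(1),'centre',s.x.round(1),'n',len(T),'med',np.median(abs(s.fun)).round(2),'y',T[:,1].min().round(1),T[:,1].max().round(1),'tcp',np.round(o['tcp_pos'],1))
E
python3 -c "
from h import *
held()"
```

```text
held rim z 39.9 near z [31.3 38.5 39.4] centre [-0.5  2.8] n 4917 med 0.84 y -26.6 33.2 tcp [510.8 249.1 181. ]
```

{"api": "apply_moves", "payload": {"motion": [[[2.5, -0.17, 0, 0], [3, 0, 0, 0], [1.89, 0, 1, 0], [0, 0, 3, 0], [0, 0, 3, 0]]]}}

```text
time: 6.1
tcp_pos: [510.4, 324.5, 111.2]
orientation: [0.707, 0.707, 0.002, 0.001]
contact_force: [0.8, -0.5, -2.6]
opening: 0.699
grip_force: 65.8
```

{"api": "apply_moves", "payload": {"motion": [[[0, 0, 3, 0], [0, 0, 2, 0], [0, 0, 0.9, 0], [0, 0, 0, 0], [0, 0, 0, 0]]]}}

```text
time: 6.52
tcp_pos: [509.6, 323.4, 52.4]
orientation: [0.708, 0.707, 0.0, 0.0]
contact_force: [0.7, -0.1, -0.5]
opening: 0.699
grip_force: 65.7
```

{"api": "apply_moves", "payload": {"motion": [[[0, 0, 0, 0]]]}}

```text
time: 6.6
tcp_pos: [510.3, 324.0, 53.4]
orientation: [0.708, 0.707, 0.001, 0.0]
contact_force: [0.3, 0.3, -0.9]
opening: 0.699
grip_force: 65.7
```

{"api": "apply_moves", "payload": {"motion": [[[-0.05, -0.07, 0.5, 0], [0, 0, 0.5, 0], [0, 0, 0.4, 0], [0, 0, 0.2, 0], [0, 0, 0, 0]]]}}

```text
time: 7.02
tcp_pos: [508.6, 323.5, 37.5]
orientation: [0.707, 0.707, 0.001, 0.0]
contact_force: [-6.4, -3.0, 19.7]
opening: 0.702
grip_force: 67.6
```

{"api": "apply_moves", "payload": {"motion": [[[0, 0, 0.1, 0], [0, 0, 0.1, 0], [0, 0, 0, 0]]]}}

```text
time: 7.27
tcp_pos: [508.6, 323.6, 37.4]
orientation: [0.707, 0.707, 0.001, 0.0]
contact_force: [-12.5, -7.2, 40.7]
opening: 0.699
grip_force: 70.0
```

Solid stop near the home height. I ease off and release.

{"api": "apply_moves", "payload": {"motion": [[[0, 0, -0.2, 0], [0, 0, 0, 0]]]}}

```text
time: 7.43
tcp_pos: [508.7, 323.7, 37.5]
orientation: [0.707, 0.707, 0.001, 0.0]
contact_force: [-6.0, -3.2, 19.0]
opening: 0.7
grip_force: 68.1
```

{"api": "apply_moves", "payload": {"motion": [[[0, 0, 0, 0], [0, 0, 0, 0], [0, 0, 0, 0], [0, 0, 0, 0], [0, 0, 0, 0]]], "fingers": 1}}

```text
time: 7.85
tcp_pos: [508.3, 323.3, 35.4]
orientation: [0.707, 0.707, -0.0, -0.0]
contact_force: [0.1, 1.0, -0.9]
opening: 1.001
grip_force: 0.0
```

{"api": "apply_moves", "payload": {"motion": [[[0, 0, -1, 0], [0, 0, -3, 0], [0, 0, -4, 0], [0, 0, -4, 0], [0, 0, -4, 0]]]}}

```text
time: 8.27
tcp_pos: [507.9, 323.2, 198.1]
orientation: [0.707, 0.707, -0.0, -0.0]
contact_force: [1.5, 1.2, -1.4]
opening: 0.999
grip_force: 0.0
```

{"api": "apply_moves", "payload": {"motion": [[[-3, 0, 0, 0], [-2, 0, 0, 0], [0, 0, 0, 0], [0, 0, 0, 0]]]}}

```text
time: 8.6
tcp_pos: [508.5, 272.8, 196.6]
orientation: [0.708, 0.706, 0.0, 0.0]
contact_force: [-0.4, 0.2, -0.8]
opening: 1.003
grip_force: 0.0
```

```bash
python3 - <<'E'
from h import *
o,p,d,X,c=wrist((509,326),76,29.25,'w3.png',rin=20)
Q=X.reshape(-1,3);Q=Q[np.isfinite(Q[:,0])];r=np.hypot(Q[:,0]-c[0],Q[:,1]-c[1]);T=Q[(r>26.5)&(r<31.5)&(Q[:,2]>70)&(Q[:,2]<84)]
A=np.c_[T[:,:2]-c[:2],np.ones(len(T))];s=np.linalg.lstsq(A,T[:,2],rcond=None)[0];print('tilt',s.round(3))
E
```

```text
tcp [508.5 272.8 196.6] n 1930 circle [508.8 325.6  28.8] err 0.94 z med 76.5 bbox mid [508.6 325.3  75.6] span [61.3 61.2  7.1]
tilt [2.0000e-03 1.3000e-02 7.6143e+01]
```

View pics/w3.png

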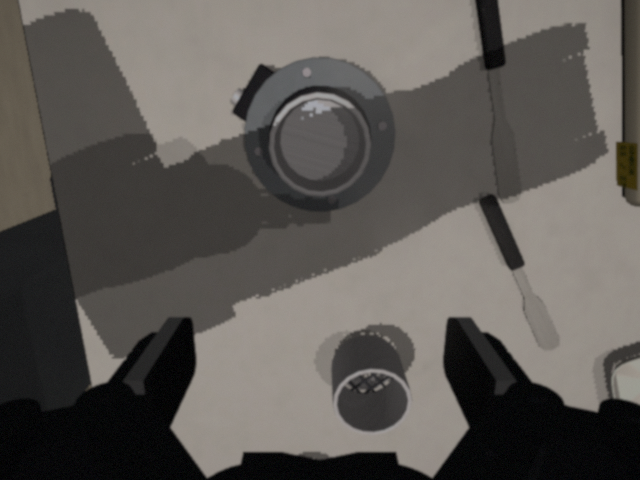

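The pan sits in the collar at pixel (319,143): centre (508.8, 325.6), rim at 76 mm, level, so it is home. Next is the fine sieve.

{"api": "apply_moves", "payload": {"motion": [[[-3.5, -0.2, 0, 0], [-4, -0.2, 0, 0], [-4, -0.2, 0, 0], [-4, -0.2, 0, 0], [-4, -0.2, 0, 0]]]}}

```text
time: 9.07
tcp_pos: [497.9, 77.7, 195.6]
orientation: [0.707, 0.707, 0.0, -0.0]
contact_force: [0.8, -0.6, -0.1]
opening: 1.0
grip_force: 0.0
```

{"api": "apply_moves", "payload": {"motion": [[[-4, -0.4, 0, 0], [-3, -0.4, 0, 0], [-1.9, 0, 0, 0], [0, 0, 0, 0], [0, 0, 0, 0]]]}}

```text
time: 9.48
tcp_pos: [490.4, -10.7, 195.6]
orientation: [0.708, 0.706, 0.0, -0.0]
contact_force: [-0.9, 0.5, -0.3]
opening: 1.002
grip_force: 0.0
```

```bash
python3 - <<'E'
from h import *
o,p,d,X,c=wrist((490.5,-11),43,29.25,'w4.png',rin=20)
E
```

```text
tcp [490.4 -10.7 195.6] n 1399 circle [490.6 -10.4  28.8] err 0.9 z med 43.5 bbox mid [490.4 -11.   42.4] span [60.8 61.4  6.7]
```

View pics/w4.png

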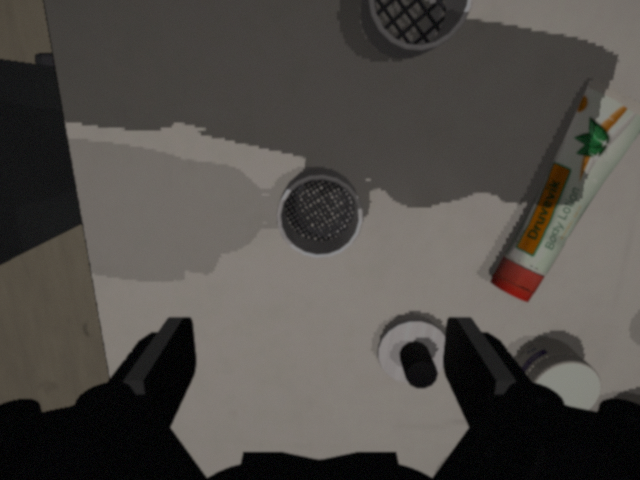

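Dense mesh at (320,213): this is the fine sieve, centre (490.6, -10.4), rim 43 mm. I grip it.

{"api": "apply_moves", "payload": {"motion": [[[0.1, 0, 2.96, 0], [0, 0, 4, 0], [0, 0, 4, 0], [0, 0, 3, 0], [0, 0, 2, 0]]]}}

```text
time: 9.95
tcp_pos: [488.5, -7.5, 33.2]
orientation: [0.706, 0.708, -0.001, -0.002]
contact_force: [-0.7, 0.0, 1.0]
opening: 1.0
grip_force: 0.0
```

{"api": "apply_moves", "payload": {"motion": [[[0, 0, 1.5, 0], [0, 0, 1, 0], [0, 0, 0.5, 0], [0, 0, 0, 0]]]}}

```text
time: 10.28
tcp_pos: [489.9, -8.7, 5.5]
orientation: [0.707, 0.707, -0.0, -0.001]
contact_force: [-1.1, -0.2, -0.8]
opening: 1.001
grip_force: 0.0
```

{"api": "apply_moves", "payload": {"motion": [[[0, 0, 0, 0], [0, 0, 0, 0], [0, 0, 0, 0], [0, 0, 0, 0], [0, 0, 0, 0]]], "fingers": -1}}

```text
time: 10.7
tcp_pos: [491.0, -9.5, 7.6]
orientation: [0.707, 0.707, 0.001, 0.001]
contact_force: [-2.5, 2.1, 8.6]
opening: 0.72
grip_force: 63.4
```

{"api": "apply_moves", "payload": {"motion": [[[0, 0, 0, 0], [0, 0, 0, 0]]]}}

```text
time: 10.87
tcp_pos: [491.0, -9.5, 7.6]
orientation: [0.707, 0.707, 0.001, 0.001]
contact_force: [-1.7, 1.6, 8.6]
opening: 0.719
grip_force: 63.4
```

{"api": "apply_moves", "payload": {"motion": [[[0, 0, -1.5, 0], [0, 0, -3.5, 0], [0, 0, -4, 0], [0, 0, -4, 0], [0, 0, -4, 0]]]}}

```text
time: 11.28
tcp_pos: [489.8, -9.6, 178.9]
orientation: [0.707, 0.707, 0.0, 0.0]
contact_force: [1.7, -0.4, -0.8]
opening: 0.717
grip_force: 65.8
```

{"api": "apply_moves", "payload": {"motion": [[[0, 0, -2, 0], [0, 0, 0, 0], [0, 0, 0, 0]]]}}

```text
time: 11.53
tcp_pos: [491.0, -9.8, 197.6]
orientation: [0.707, 0.707, 0.001, 0.001]
contact_force: [0.0, 0.4, -2.0]
opening: 0.716
grip_force: 65.9
```

```bash
python3 -c "
from h import *
held()"
```

```text
held rim z 36.9 near z [29.5 35.6 36.4] centre [-0.7 -0.4] n 4602 med 0.84 y -30.1 29.9 tcp [491.   -9.8 197.6]
```

{"api": "apply_moves", "payload": {"motion": [[[3, 0.2, 0, 0], [4, 0.2, 0, 0], [4, 0.2, 0, 0], [4, 0.2, 0, 0], [4, 0.2, 0, 0]]]}}

```text
time: 12.0
tcp_pos: [498.9, 181.9, 194.3]
orientation: [0.708, 0.707, -0.001, -0.001]
contact_force: [1.2, 0.4, -1.4]
opening: 0.716
grip_force: 65.8
```

{"api": "apply_moves", "payload": {"motion": [[[4, 0.2, 0, 0], [4, 0.2, 0, 0], [3, 0.2, 0, 0], [2.5, 0.2, 0, 0], [1.1, 0, 0, 0]]]}}

```text
time: 12.42
tcp_pos: [507.1, 329.1, 193.7]
orientation: [0.706, 0.708, -0.001, -0.001]
contact_force: [-0.0, 0.2, -2.0]
opening: 0.719
grip_force: 65.8
```

{"api": "apply_moves", "payload": {"motion": [[[0, 0, 2, 0], [0, 0, 3, 0], [0, 0, 3, 0], [0, 0, 1.5, 0], [0, 0, 1, 0]]]}}

```text
time: 12.83
tcp_pos: [506.0, 324.7, 87.3]
orientation: [0.707, 0.707, -0.003, -0.001]
contact_force: [-0.9, 0.1, -0.5]
opening: 0.716
grip_force: 65.8
```

{"api": "apply_moves", "payload": {"motion": [[[0, 0, 0, 0], [0, 0, 0, 0], [0, 0, 0, 0]]]}}

```text
time: 13.08
tcp_pos: [509.0, 326.4, 92.1]
orientation: [0.707, 0.707, 0.001, 0.0]
contact_force: [-0.1, -0.4, -0.8]
opening: 0.721
grip_force: 65.8
```

{"api": "apply_moves", "payload": {"motion": [[[-0.04, 0, 0.5, 0], [0, 0, 0.5, 0], [0, 0, 0.4, 0], [0, 0, 0.3, 0], [0, 0, 0, 0]]]}}

```text
time: 13.5
tcp_pos: [508.5, 326.2, 74.7]
orientation: [0.707, 0.707, 0.0, 0.0]
contact_force: [-2.9, 0.2, 4.2]
opening: 0.717
grip_force: 66.3
```

{"api": "apply_moves", "payload": {"motion": [[[0, 0, 0.1, 0], [0, 0, 0.1, 0], [0, 0, 0.1, 0], [0, 0, 0, 0]]]}}

```text
time: 13.83
tcp_pos: [508.6, 326.3, 74.4]
orientation: [0.707, 0.707, 0.001, 0.0]
contact_force: [-11.0, -4.2, 32.7]
opening: 0.717
grip_force: 69.1
```

{"api": "apply_moves", "payload": {"motion": [[[0, 0, -0.2, 0], [0, 0, 0, 0]]]}}

```text
time: 14.0
tcp_pos: [508.8, 326.4, 74.6]
orientation: [0.707, 0.707, 0.001, 0.0]
contact_force: [-4.9, -1.8, 16.0]
opening: 0.714
grip_force: 67.6
```

{"api": "apply_moves", "payload": {"motion": [[[0, 0, 0, 0], [0, 0, 0, 0], [0, 0, 0, 0], [0, 0, 0, 0], [0, 0, 0, 0]]], "fingers": 1}}

```text
time: 14.42
tcp_pos: [508.2, 325.9, 72.8]
orientation: [0.707, 0.707, -0.0, -0.0]
contact_force: [0.3, -0.5, 0.2]
opening: 1.001
grip_force: 0.0
```

{"api": "apply_moves", "payload": {"motion": [[[0, 0, -1, 0], [0, 0, -3, 0], [0, 0, -4, 0], [0, 0, -4, 0], [0, 0, -2, 0]]]}}

```text
time: 14.83
tcp_pos: [509.7, 326.7, 218.7]
orientation: [0.707, 0.707, 0.003, 0.001]
contact_force: [0.4, 0.6, 0.2]
opening: 0.999
grip_force: 0.0
```

{"api": "apply_moves", "payload": {"motion": [[[-3, 0, 0, 0], [-2, 0, 0, 0], [0, 0, 0, 0], [0, 0, 0, 0]]]}}

```text
time: 15.17
tcp_pos: [508.5, 275.4, 214.0]
orientation: [0.708, 0.706, 0.0, 0.0]
contact_force: [-1.0, 0.6, 0.0]
opening: 0.997
grip_force: 0.0
```

```bash
cat >> h.py <<'E'
def stack(z):
    o,p,d,X,c=wrist((509,326),z,29.25,rin=20)
    Q=X.reshape(-1,3);Q=Q[np.isfinite(Q[:,0])];r=np.hypot(Q[:,0]-c[0],Q[:,1]-c[1]);T=Q[(r>26.5)&(r<31.5)&(abs(Q[:,2]-z)<7)]
    A=np.c_[T[:,:2]-c[:2],np.ones(len(T))];s=np.linalg.lstsq(A,T[:,2],rcond=None)[0];print('tilt',s.round(3))
E
python3 -c "
from h import *
stack(110)"
```

```text
tcp [508.5 275.4 214. ] n 2165 circle [508.7 325.1  28.8] err 0.94 z med 110.5 bbox mid [508.7 324.8 109.4] span [61.3 61.6  6.8]
tilt [0.00000e+00 1.90000e-02 1.09939e+02]
```

{"api": "apply_moves", "payload": {"motion": [[[-3.5, 0.5, 0, 0], [-4, 0.9, 0, 0], [-4, 1, 0, 0], [-3, 1, 0, 0], [-0.5, 0.5, 0, 0]]]}}

```text
time: 15.63
tcp_pos: [548.3, 122.5, 213.2]
orientation: [0.708, 0.706, -0.0, 0.001]
contact_force: [-0.1, -0.6, 0.6]
opening: 0.999
grip_force: 0.0
```

{"api": "apply_moves", "payload": {"motion": [[[0, 0, 0, 0], [0, 0, 0, 0], [0, 0, 0, 0]]]}}

```text
time: 15.88
tcp_pos: [546.8, 127.4, 213.0]
orientation: [0.707, 0.707, -0.0, -0.0]
contact_force: [-0.6, 1.6, -0.6]
opening: 1.002
grip_force: 0.0
```

```bash
python3 - <<'E'
from h import *
o,p,d,X,c=wrist((548,127),59,29.25,'w5.png',rin=20)
E
```

```text
tcp [546.8 127.4 213. ] n 1392 circle [549.4 128.   28.8] err 0.93 z med 59.4 bbox mid [549.7 127.7  58.6] span [61.  61.3  7.2]
```

View pics/w5.png

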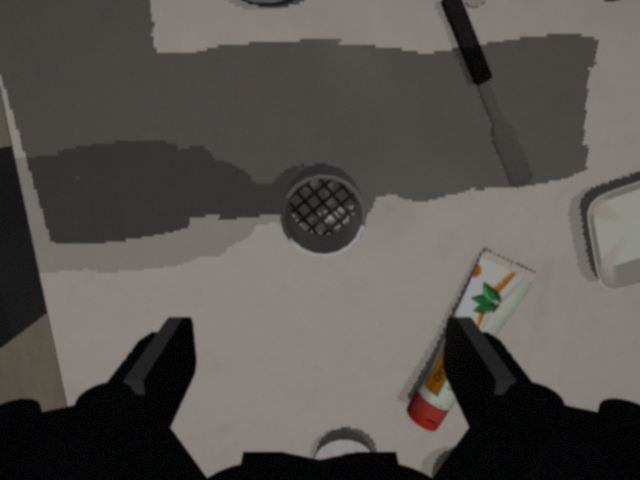

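Fine sieve is home (rim 110 mm, centre 508.7, 325.1). The open grid at pixel (322,212) is the coarse sieve: (549.4, 128.0), rim 59 mm. I grip it.

{"api": "apply_moves", "payload": {"motion": [[[0.06, 0.26, 3.5, 0], [0, 0, 4, 0], [0, 0, 4, 0], [0, 0, 3, 0], [0, 0, 2, 0]]]}}

```text
time: 16.35
tcp_pos: [547.4, 127.9, 45.0]
orientation: [0.707, 0.708, -0.001, -0.001]
contact_force: [-0.1, 0.6, -0.1]
opening: 0.999
grip_force: 0.0
```

{"api": "apply_moves", "payload": {"motion": [[[0, 0, 1.5, 0], [0, 0, 1, 0], [0, 0, 0.5, 0], [0, 0, 0, 0], [0, 0, 0, 0]]]}}

```text
time: 16.77
tcp_pos: [550.2, 127.0, 18.8]
orientation: [0.707, 0.707, 0.0, 0.0]
contact_force: [-0.4, -0.2, -0.6]
opening: 0.996
grip_force: 0.0
```

{"api": "apply_moves", "payload": {"motion": [[[0, 0, 0, 0], [0, 0, 0, 0], [0, 0, 0, 0], [0, 0, 0, 0], [0, 0, 0, 0]]], "fingers": -1}}

```text
time: 17.18
tcp_pos: [550.6, 126.7, 19.5]
orientation: [0.707, 0.707, 0.001, 0.001]
contact_force: [-2.2, 0.4, 7.5]
opening: 0.707
grip_force: 64.5
```

{"api": "apply_moves", "payload": {"motion": [[[0, 0, 0, 0], [0, 0, 0, 0]]]}}

```text
time: 17.35
tcp_pos: [550.6, 126.7, 19.5]
orientation: [0.707, 0.707, 0.001, 0.001]
contact_force: [-1.4, -0.0, 7.4]
opening: 0.703
grip_force: 64.5
```

{"api": "apply_moves", "payload": {"motion": [[[0, 0, -1.5, 0], [0, 0, -3.5, 0], [0, 0, -4, 0], [0, 0, -4, 0], [0, 0, -4, 0]]]}}

```text
time: 17.77
tcp_pos: [549.4, 126.5, 190.4]
orientation: [0.707, 0.707, 0.0, 0.0]
contact_force: [0.9, 0.4, -2.4]
opening: 0.703
grip_force: 65.5
```

{"api": "apply_moves", "payload": {"motion": [[[0, 0, -3, 0], [0, 0, -1, 0], [0, 0, 0, 0], [0, 0, 0, 0]]]}}

```text
time: 18.1
tcp_pos: [549.7, 126.5, 227.6]
orientation: [0.707, 0.707, 0.0, 0.0]
contact_force: [-0.5, 1.1, -2.3]
opening: 0.703
grip_force: 65.6
```

```bash
python3 -c "
from h import *
held()"
```

```text
held rim z 41.0 near z [30.9 38.7 40.4] centre [-0.5  1.6] n 4330 med 0.87 y -27.3 32.1 tcp [549.7 126.5 227.6]
```

{"api": "apply_moves", "payload": {"motion": [[[3, -0.6, 0, 0], [4, -0.8, 0, 0], [4, -0.8, 0, 0], [4, -0.8, 0, 0], [3, -0.7, 0, 0]]]}}

```text
time: 18.57
tcp_pos: [511.0, 308.8, 225.5]
orientation: [0.707, 0.707, -0.002, -0.001]
contact_force: [0.1, 0.4, -1.4]
opening: 0.703
grip_force: 65.6
```

{"api": "apply_moves", "payload": {"motion": [[[1.72, -0.4, 1, 0], [0, 0, 3, 0], [0, 0, 2.5, 0], [0, 0, 1.5, 0], [0, 0, 0.95, 0]]]}}

```text
time: 18.98
tcp_pos: [506.3, 322.8, 134.0]
orientation: [0.707, 0.707, -0.003, -0.001]
contact_force: [0.0, 0.9, -0.7]
opening: 0.707
grip_force: 65.6
```

{"api": "apply_moves", "payload": {"motion": [[[0, 0, 0, 0], [0, 0, 0, 0], [0, 0, 0, 0], [0, 0, 0, 0]]]}}

```text
time: 19.32
tcp_pos: [509.7, 323.9, 139.6]
orientation: [0.707, 0.707, 0.001, 0.0]
contact_force: [0.7, -0.1, -1.9]
opening: 0.701
grip_force: 65.6
```

{"api": "apply_moves", "payload": {"motion": [[[0, -0.08, 0.5, 0], [0, 0, 0.5, 0], [0, 0, 0.5, 0], [0, 0, 0.3, 0], [0, 0, 0, 0]]]}}

```text
time: 19.73
tcp_pos: [508.1, 323.8, 120.6]
orientation: [0.707, 0.707, 0.0, -0.0]
contact_force: [-0.1, 1.2, -2.5]
opening: 0.703
grip_force: 65.6
```

{"api": "apply_moves", "payload": {"motion": [[[0, 0, 0.1, 0], [0, 0, 0.1, 0], [0, 0, 0.1, 0], [0, 0, 0, 0]]]}}

```text
time: 20.07
tcp_pos: [508.3, 324.1, 120.3]
orientation: [0.707, 0.707, 0.001, 0.0]
contact_force: [-7.5, -4.2, 26.8]
opening: 0.699
grip_force: 68.4
```

Seated at 120.3 against a predicted 120. I release it, check the stack and move to the lid.

{"api": "apply_moves", "payload": {"motion": [[[0, 0, -0.2, 0], [0, 0, 0, 0]]]}}

```text
time: 20.23
tcp_pos: [508.5, 324.0, 120.4]
orientation: [0.707, 0.707, 0.001, 0.0]
contact_force: [-3.6, -1.0, 13.2]
opening: 0.702
grip_force: 67.0
```

{"api": "apply_moves", "payload": {"motion": [[[0, 0, 0, 0], [0, 0, 0, 0], [0, 0, 0, 0], [0, 0, 0, 0], [0, 0, 0, 0]]], "fingers": 1}}

```text
time: 20.65
tcp_pos: [508.0, 323.7, 119.3]
orientation: [0.707, 0.707, -0.0, -0.0]
contact_force: [-0.4, 0.4, -0.2]
opening: 0.999
grip_force: 0.0
```

{"api": "apply_moves", "payload": {"motion": [[[0, 0, -1, 0], [0, 0, -3, 0], [0, 0, -4, 0], [0, 0, -4, 0], [0, 0, -2, 0]]]}}

```text
time: 21.07
tcp_pos: [509.3, 324.3, 265.3]
orientation: [0.707, 0.707, 0.003, 0.001]
contact_force: [0.6, -0.0, 1.5]
opening: 1.004
grip_force: 0.0
```

{"api": "apply_moves", "payload": {"motion": [[[-3, 0, 0, 0], [-2, 0, 0, 0], [0, 0, 0, 0], [0, 0, 0, 0]]]}}

```text
time: 21.4
tcp_pos: [508.3, 273.2, 260.5]
orientation: [0.708, 0.706, 0.0, 0.0]
contact_force: [0.3, -0.0, 0.3]
opening: 0.999
grip_force: 0.0
```

```bash
python3 -c "
from h import *
stack(160)"
```

```text
tcp [508.3 273.2 260.5] n 2247 circle [508.4 324.9  28.8] err 0.95 z med 160.5 bbox mid [508.4 324.7 159.5] span [61.2 61.4  7. ]
tilt [1.00000e-03 1.80000e-02 1.59928e+02]
```

{"api": "apply_moves", "payload": {"motion": [[[-3.5, 0.5, 0, 0], [-4, 0.5, 0, 0], [-4, 0.6, 0, 0], [-4, 0.6, 0, 0], [-4, 0.6, 0, 0]]]}}

```text
time: 21.87
tcp_pos: [536.1, 78.0, 259.7]
orientation: [0.707, 0.707, 0.0, -0.0]
contact_force: [0.8, 1.0, -0.1]
opening: 1.003
grip_force: 0.0
```

{"api": "apply_moves", "payload": {"motion": [[[-4, 0.6, 0, 0], [-4, 0.6, 0, 0], [-4, 0.6, 0, 0], [-4, 0.6, 0, 0], [-3.5, 0.6, 0, 0]]]}}

```text
time: 22.28
tcp_pos: [566.4, -118.0, 259.7]
orientation: [0.707, 0.707, 0.0, 0.0]
contact_force: [0.8, 0.4, -0.1]
opening: 1.002
grip_force: 0.0
```

{"api": "apply_moves", "payload": {"motion": [[[-2, 0.2, 0, 0], [0, 0, 3, 0], [0, 0, 2, 0], [0, 0, 0, 0], [0, 0, 0, 0]]]}}

```text
time: 22.7
tcp_pos: [567.6, -135.5, 209.1]
orientation: [0.707, 0.707, -0.0, -0.001]
contact_force: [0.2, 1.0, 0.3]
opening: 1.005
grip_force: 0.0
```

{"api": "apply_moves", "payload": {"motion": [[[0, 0, 0, 0], [0, 0, 0, 0]]]}}

```text
time: 22.87
tcp_pos: [568.9, -136.0, 211.2]
orientation: [0.707, 0.707, 0.001, 0.001]
contact_force: [-0.3, 0.2, 0.4]
opening: 0.997
grip_force: 0.0
```

```bash
python3 - <<'E'
from h import *
o,p,d,X,c=wrist((570,-138),15,22,'w6.png',rin=16,rmax=40)
Q=X.reshape(-1,3);Q=Q[np.isfinite(Q[:,0])]
r=np.hypot(Q[:,0]-570,Q[:,1]+138);T=Q[(r<30)&(abs(Q[:,2]-47)<3)]
print('knob',len(T),((T.max(0)+T.min(0))/2).round(1),(T.max(0)-T.min(0)).round(1),T.mean(0).round(1))
E
```

```text
tcp [ 568.9 -136.   211.2] n 2952 circle [ 571.1 -139.4   25.1] err 3.15 z med 15.7 bbox mid [ 571.2 -139.1   14.8] span [61.2 61.3  7.1]
knob 912 [ 571.3 -138.9   46.9] [25.3 25.2  5.5] [ 571.4 -138.4   47.6]
```

View pics/w6.png

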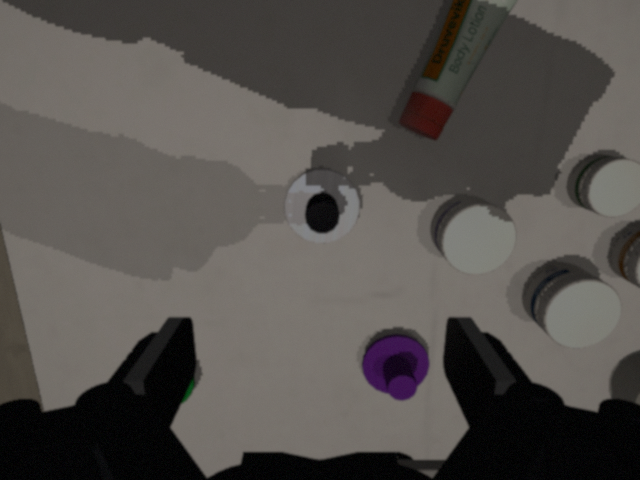

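Coarse sieve is home (rim 160 mm, level). The steel lid with the black knob is at pixel (322,208), its knob at (571.2, -139.0) with the top at 47 mm. The purple look-alike is at (398,365) and the green one at the left edge. I grip the knob.

{"api": "apply_moves", "payload": {"motion": [[[-0.3, 0.23, 3.2, 0], [0, 0, 4, 0], [0, 0, 4, 0], [0, 0, 3, 0], [0, 0, 2, 0]]]}}

```text
time: 23.33
tcp_pos: [569.3, -138.6, 45.4]
orientation: [0.707, 0.707, -0.0, -0.001]
contact_force: [0.4, -0.2, -0.1]
opening: 1.001
grip_force: 0.0
```

{"api": "apply_moves", "payload": {"motion": [[[0, 0, 1.5, 0], [0, 0, 1, 0], [0, 0, 0.5, 0], [0, 0, 0, 0], [0, 0, 0, 0]]]}}

```text
time: 23.75
tcp_pos: [570.9, -139.5, 18.6]
orientation: [0.707, 0.707, 0.0, 0.001]
contact_force: [1.1, 0.6, 0.5]
opening: 1.003
grip_force: 0.0
```

{"api": "apply_moves", "payload": {"motion": [[[0, 0, 0, 0], [0, 0, 0, 0], [0, 0, 0, 0], [0, 0, 0, 0], [0, 0, 0, 0]]], "fingers": -1}}

```text
time: 24.17
tcp_pos: [570.4, -139.3, 17.9]
orientation: [0.707, 0.707, 0.0, 0.0]
contact_force: [-1.5, -0.1, 2.9]
opening: 0.298
grip_force: 3.8
```

{"api": "apply_moves", "payload": {"motion": [[[0, 0, 0, 0], [0, 0, 0, 0], [0, 0, 0, 0], [0, 0, 0, 0], [0, 0, 0, 0]]]}}

```text
time: 24.58
tcp_pos: [570.5, -139.4, 18.2]
orientation: [0.707, 0.707, 0.0, 0.0]
contact_force: [-0.9, 0.9, 4.5]
opening: 0.283
grip_force: 59.0
```

{"api": "apply_moves", "payload": {"motion": [[[0, 0, -1.5, 0], [0, 0, -3.5, 0], [0, 0, -4, 0], [0, 0, -4, 0], [0, 0, -4, 0]]]}}

```text
time: 25.0
tcp_pos: [569.6, -139.1, 189.3]
orientation: [0.707, 0.707, -0.0, -0.0]
contact_force: [1.5, -0.9, -1.4]
opening: 0.286
grip_force: 59.0
```

{"api": "apply_moves", "payload": {"motion": [[[0, 0, -4, 0], [0, 0, -3, 0], [0, 0, 0, 0], [0, 0, 0, 0]]]}}

```text
time: 25.33
tcp_pos: [571.1, -139.6, 259.3]
orientation: [0.707, 0.707, 0.001, 0.002]
contact_force: [0.1, 0.0, -2.2]
opening: 0.282
grip_force: 59.1
```

```bash
python3 - <<'E'
from h import *
o,p,d=grab('wrist','w7.png'); X=cloud('wrist',d,o)-np.array(o['tcp_pos']); Q=X.reshape(-1,3);Q=Q[np.isfinite(Q[:,0])]
print(np.round(o['tcp_pos'],1))
for a,b,n in((-9,1,'disc'),(22,40,'knobtop')):
    T=Q[(np.hypot(Q[:,0],Q[:,1])<40)&(Q[:,2]>a)&(Q[:,2]<b)]
    print(n,len(T),'z',np.percentile(T[:,2],[5,50,95]).round(1),'min',T.min(0).round(1),'max',T.max(0).round(1))
E
```

```text
[ 571.1 -139.6  259.3]
disc 8287 z [-4.  -2.5 -1.5] min [-31.   -5.5  -8.2] max [30.3 31.4  1. ]
knobtop 8797 z [23.8 29.5 38.5] min [-26.3 -12.5  22. ] max [25.3 14.2 40. ]
```

View pics/w7.png

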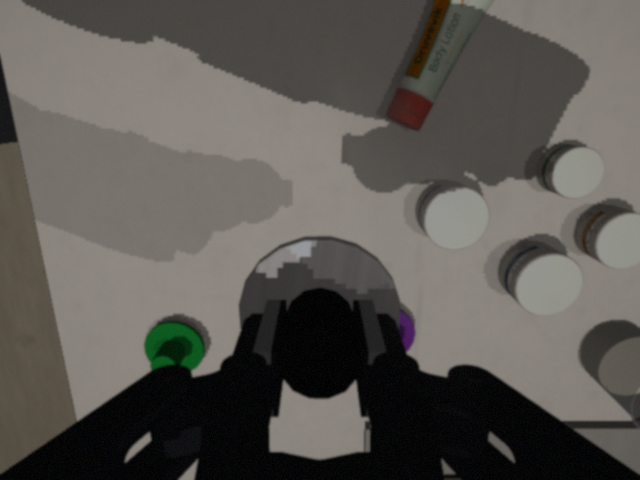

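Lid held level by the knob at pixel (320,345), with its foot about 17.5 mm below the TCP. I carry it to the stack.

{"api": "apply_moves", "payload": {"motion": [[[3, -0.5, 0, 0], [4, -0.5, 0, 0], [4, -0.5, 0, 0], [4, -0.5, 0, 0], [4, -0.5, 0, 0]]]}}

```text
time: 25.8
tcp_pos: [543.6, 52.3, 255.5]
orientation: [0.708, 0.707, -0.001, -0.001]
contact_force: [1.0, 0.4, -1.5]
opening: 0.288
grip_force: 59.1
```

{"api": "apply_moves", "payload": {"motion": [[[4, -0.5, 0, 0], [4, -0.5, 0, 0], [4, -0.5, 0, 0], [4, -0.5, 0, 0], [4, -0.5, 0, 0]]]}}

```text
time: 26.22
tcp_pos: [518.7, 252.3, 255.5]
orientation: [0.707, 0.707, -0.002, -0.001]
contact_force: [0.9, 0.1, -0.9]
opening: 0.286
grip_force: 59.1
```

{"api": "apply_moves", "payload": {"motion": [[[3.5, -0.6, 0, 0], [2.5, -0.5, 0, 0], [1.4, -0.16, 0, 0], [0, 0, 0, 0], [0, 0, 0, 0]]]}}

```text
time: 26.63
tcp_pos: [507.2, 324.5, 256.1]
orientation: [0.707, 0.707, -0.001, -0.0]
contact_force: [0.6, -0.7, -0.6]
opening: 0.286
grip_force: 59.1
```

{"api": "apply_moves", "payload": {"motion": [[[0, 0, 2, 0], [0, 0, 2.5, 0], [0, 0, 1.6, 0], [0, 0, 1, 0], [0, 0, 0, 0]]]}}

```text
time: 27.05
tcp_pos: [506.9, 322.8, 184.2]
orientation: [0.708, 0.706, -0.002, -0.001]
contact_force: [-0.1, -1.3, -1.2]
opening: 0.284
grip_force: 59.1
```

{"api": "apply_moves", "payload": {"motion": [[[0, 0, 0, 0], [0, 0, 0, 0], [0, 0, 0, 0], [0, 0, 0, 0]]]}}

```text
time: 27.38
tcp_pos: [508.4, 325.0, 187.6]
orientation: [0.707, 0.707, 0.001, 0.0]
contact_force: [-0.2, -0.6, -0.6]
opening: 0.283
grip_force: 59.1
```

{"api": "apply_moves", "payload": {"motion": [[[-0.05, 0, 0.5, 0], [0, 0, 0.5, 0], [0, 0, 0.5, 0], [0, 0, 0.3, 0], [0, 0, 0, 0]]]}}

```text
time: 27.8
tcp_pos: [507.9, 324.4, 169.1]
orientation: [0.707, 0.707, 0.0, 0.0]
contact_force: [-0.8, -0.7, 6.5]
opening: 0.286
grip_force: 59.9
```

{"api": "apply_moves", "payload": {"motion": [[[0, 0, 0.1, 0], [0, 0, 0.1, 0], [0, 0, 0.1, 0], [0, 0, 0, 0]]]}}

```text
time: 28.13
tcp_pos: [508.5, 324.9, 168.9]
orientation: [0.707, 0.707, 0.002, 0.0]
contact_force: [-6.5, -3.1, 29.5]
opening: 0.285
grip_force: 62.7
```

{"api": "apply_moves", "payload": {"motion": [[[0, 0, -0.25, 0], [0, 0, 0, 0]]]}}

```text
time: 28.3
tcp_pos: [508.2, 324.6, 169.0]
orientation: [0.707, 0.707, 0.001, 0.0]
contact_force: [-2.6, -1.2, 15.5]
opening: 0.283
grip_force: 61.0
```

{"api": "apply_moves", "payload": {"motion": [[[0, 0, 0, 0], [0, 0, 0, 0], [0, 0, 0, 0], [0, 0, 0, 0], [0, 0, 0, 0]]], "fingers": 1}}

```text
time: 28.72
tcp_pos: [507.7, 324.2, 167.7]
orientation: [0.707, 0.707, -0.0, -0.0]
contact_force: [0.2, -0.3, 0.7]
opening: 0.968
grip_force: 0.0
```

{"api": "apply_moves", "payload": {"motion": [[[0, 0, 0, 0], [0, 0, -1, 0], [0, 0, -3, 0], [0, 0, -4, 0], [0, 0, -4, 0]]]}}

```text
time: 29.13
tcp_pos: [507.1, 323.9, 289.7]
orientation: [0.707, 0.707, -0.001, -0.0]
contact_force: [2.0, 1.0, 0.7]
opening: 0.995
grip_force: 0.0
```

{"api": "apply_moves", "payload": {"motion": [[[-3, 0, 0, 0], [-4, 0, 0, 0], [-1, 0, 0, 0], [0, 0, 0, 0], [0, 0, 0, 0]]]}}

```text
time: 29.55
tcp_pos: [508.0, 244.0, 288.8]
orientation: [0.708, 0.706, 0.0, 0.0]
contact_force: [0.2, 0.7, 0.4]
opening: 0.994
grip_force: 0.0
```

```bash
python3 - <<'E'
from h import *
o,p,d=grab('wrist'); X=cloud('wrist',d,o);Q=X.reshape(-1,3);Q=Q[np.isfinite(Q[:,0])]
r=np.hypot(Q[:,0]-508.5,Q[:,1]-325)
for z,rm in((166,36),(198,25)):
    T=Q[(r<rm)&(abs(Q[:,2]-z)<3.5)]; print(z,len(T),((T.max(0)+T.min(0))/2).round(1),(T.max(0)-T.min(0)).round(1),np.median(T[:,2]).round(1))
    A=np.c_[T[:,:2]-[508.5,325],np.ones(len(T))];print('tilt',np.linalg.lstsq(A,T[:,2],rcond=None)[0].round(3))
o,p,d=grab('scene'); cv2.imwrite('pics/s1.png',cv2.resize(cv2.cvtColor(p,cv2.COLOR_RGB2BGR)[180:400,130:420],None,fx=2.5,fy=2.5))
E
```

```text
166 6984 [508.2 324.7 166.4] [61.2 61.1  5.5] 166.7
tilt [3.0000e-03 2.0000e-03 1.6671e+02]
198 1974 [508.1 325.1 198.3] [25.5 25.2  5.3] 198.6
tilt [2.00000e-03 3.00000e-03 1.98592e+02]
```

View pics/s1.png

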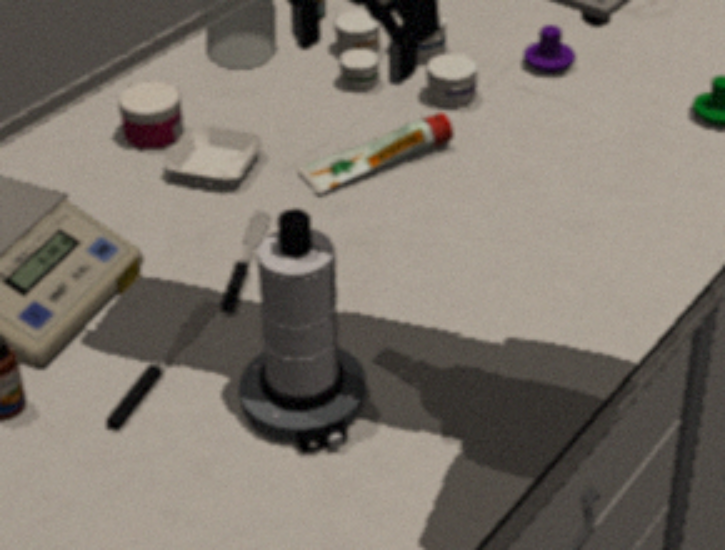

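The crop shows the full stack upright at (298,320) with tight seams and the bystanders untouched. The lid top measures 166.5 mm (expected 166), is level and sits on the axis. I hand it in.

```bash
python3 -c "
from h import *
print(env.job_done())"
```

```text
the job is handed in; nothing more can be done
None
```

The sieve stack (pan, fine sieve, coarse sieve, lid) is built on the shaker base and handed in at about 30 s; every part measured seated, level and within about 1 mm of the collar axis, and no bystander was touched, but the hand-in returned no verdict.

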